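Lift the grinding wheel on its arbor

ROBOT

A 6-joint arm with a two-finger parallel gripper is mounted at the origin on the work surface; the furniture and walls round the work are solid. World frame = base frame: x ahead of the robot, y to its left, z up, the work surface at z = 0. Lengths are in mm, angles in rad, forces in N, time in s.
With the tool pointing down it reaches from about 350 to 875 mm from the base axis. Payload 4.2 kg.
Tool frame: the origin (TCP) lies between the finger pads; the fingertips stand 11 mm ahead of it and the grasp point (between the pads) lies 8 mm behind it; z points along the fingers, y is the direction in which the jaws open and shut (so a half turn about z gives the same grasp; the last joint's range is limited). The gripper opens to 85 mm and grips with 20 to 120 N. Pads are 22 mm wide; open, the fingers measure 114 mm over their backs; the gripper's body (76 mm by 85 mm) begins 54 mm behind the grasp point. The pads swing forward as they close: fully open they stand 13 mm farther back than shut.
Start: joints at [-1.062, 0.385, 0.008, 0, -1.194, -0.259], TCP at [154.523, -605.576, 242.312] pointing down, gripper open.
Joint ranges: [-3.14, 3.14], [-1.21, 2.06], [-1.07, 1.41], [-3.16, 2.05], [-2.99, -0.16], [-3.1, 3.1]. Speed limits (rad/s): [2.79, 2.79, 3.14, 3.14, 3.14, 3.14].

INTERFACE

Orientations are given as a unit quaternion [x, y, z, w].
In Python, from bench import * gives the robot as it stands.
- The arm moves only by the tool servo_tool, never from a script. Its argument "rows" is a list of rows, each a list of 7 numbers: the opening, from 0 (shut) to 1 (fully open), then the shift along the tool's x, y, z in cm, then the turn, a rotation vector about the tool's x, y, z in degrees. A call has 1 to 12 rows; each row shifts and turns the commanded pose from where the row before left it, along the tool's axes as they then stand; what a row does not reach is not made up. A row lasts 1/10 s, in which the tool goes at most 50 mm and 8.59 degrees, less where a joint would pass 70% of its speed; a pose out of reach is approached as far as the arm can. A call is refused whole if a number of a shift passes 5 or a number of a turn 8.59, either way. A call with a gripper value outside its range is refused whole. The fingers move at their own pace and stop on an object; the grip force is fixed at half the most. Time passes only in rows, so rows that do not move let the fingers close. It gives the time, the measured TCP pose, the force and the opening at its end, in the units of the state.
- read_state(): the state, without advancing time (a new reading comes with each control period).
- get_image(name): name is "scene" or "top"; returns a dict with "image" (400x640x3 uint8, red, green, blue), "mtx" (3x3 intrinsics, pixels), "extrinsics" (4x4, takes a point from camera to world coordinates). Camera axes: x right, y up, looking along -z (the intrinsics and any distortion apply to the point x, -y, -z); pixel columns grow to the right and rows downward; lengths in mm; the calibration is good to about 2 mm. A picture is of the moment at which its call begins. There is no depth.
- job_done(): hands the job in, once; it reports no verdict.
The state is a dict: "clock": time; "joints": joint angles; "joint_vel": joint speeds; "joint_efforts": joint torques, N m; "position": TCP position; "ee_rot": TCP orientation; "contact_force": force on the tool from outside, world axes, zero at the start; "wrist_torque": the same for the moment, N m; "gripper_width": finger opening in mm.
Only numpy, scipy, OpenCV 4.12 (cv2) and the standard library are available. Lean on these libraries where they do the work, as an engineer would, in place of code of your own. Each camera call takes 0.05 s, during which the arm holds its last target. There are 200 camera calls.

TASK

Pick up the steel arbor by its black grip and pass its rod through the bore of the small green grinding wheel that stands in the wooden cradle, until the tip sticks well out (2 cm or more) on the far side. Then lift the wheel out of the cradle on the rod, at least 12 cm straight up, and finish while still holding it there by the arbor, still and level, hanging on the rod alone. Keep the gripper and arm off the brittle wheel, and leave the glue bottle and the paper cup where they stand.

Things in the scene. Friction and masses are not known exactly. Their poses are not given: they have to be found in the camera images.
- arbor: loose steel arbor, 170 mm long, 120 g, lying on the bench: a black grip 60 long x 20 wide x 36 mm high, and a 10 mm round rod with tapered tip, 110 mm straight out of the middle of one end. Origin: centre of the grip, on the rod's axis, 18 mm above the bench; x runs from grip to tip, z up, y across the 20 mm width. Centre of mass about 18 mm in front of the origin
- arbor_tip (a point): the end of the arbor's rod, 140 mm from the centre of the grip along the arbor's x axis
- wheel: loose green grinding wheel, 80 mm diameter, 30 mm thick, about 150 g, upright in the cradle, both sides alike; its brass-bushed bore, 20 mm in diameter, is level and goes right through. Origin: centre of the wheel, on the bore's axis, 50 mm above the bench at the start; y is the bore's axis, z up at the start. It can turn on the rod
- cradle: wooden cradle fixed to the bench, 120 x 64 mm, with two steel rails the wheel stands on and two low cheeks (6 mm thick, 70 mm wide, tops 32 mm above the bench) beside the wheel's sides with 3 mm play each. Origin: centre of its underside; y is along the wheel's bore at the start, z up
- glue_bottle: white glue bottle with a red nozzle, 53 mm diameter, 153 mm tall, standing loose; bystander. Origin at the centre of its underside
- cup_white: white paper cup, 76 mm diameter, 93 mm tall, standing loose; bystander. Origin at the centre of its underside
Things that resemble listed ones, but are neither listed nor needed, are in the scene too. What is shaped like the wheel but pink or purple is not meant.

How it is judged (in metres and radians):
On the way, in this order (a step that is already met when the one before it is completed fails the run):
1. the rod is through the bore while the wheel stands in its cradle (angle between the x axis of arbor and the y axis of wheel, either way round below 0.45 rad and horizontal distance between wheel and cradle below 0.015 m and height (world z) of wheel below 0.075 m and ((y of arbor_tip in the frame of wheel above 0.025 m and y of arbor in the frame of wheel below -0.025 m) or (y of arbor_tip in the frame of wheel below -0.025 m and y of arbor in the frame of wheel above 0.025 m)) and x of arbor_tip in the frame of wheel between -0.032 and 0.032 m and z of arbor_tip in the frame of wheel between -0.032 and 0.032 m), for 0.2 s.
2. the wheel has been lifted out of the cradle (height (world z) of wheel above 0.11 m and contact force between wheel and cradle below 0.05 N), for 0.1 s.
At the end, for the whole second after the job is handed in: Gripper holds the arbor, rod through the bore; the wheel hangs on the rod alone, centre 150 mm or more above the bench, within 80 mm sideways of the cradle, tip 10 mm or more out of the far face, rod within 11 and wheel axis within 14 degrees of level, slower than 30 mm/s and 0.8 rad/s (height (world z) of wheel above 0.15 m and horizontal distance between wheel and cradle below 0.08 m and angle between arbor's own x axis and vertical between 1.37 and 1.77 rad and angle between wheel's own y axis and vertical between 1.32 and 1.82 rad and contact force between arbor and the fingers above 1 N and contact force between wheel and arbor above 0.3 N and contact force between wheel and the arm below 0.1 N and contact force between wheel and the fingers below 0.1 N and contact force between wheel and cradle below 0.05 N and linear speed of each of wheel, arbor below 0.03 m/s and angular speed of wheel below 0.8 rad/s and ((y of arbor_tip in the frame of wheel above 0.025 m and y of arbor in the frame of wheel below -0.025 m) or (y of arbor_tip in the frame of wheel below -0.025 m and y of arbor in the frame of wheel above 0.025 m)) and x of arbor_tip in the frame of wheel between -0.032 and 0.032 m and z of arbor_tip in the frame of wheel between -0.032 and 0.032 m); the arm keeps its last pose, push and grip.
It fails at once if the gripper or arm pushes against the wheel (contact force between wheel and the fingers above 2 N or contact force between wheel and the arm above 2 N).
It fails at once if the glue bottle or paper cup is displaced by more than 30 mm (distance of any of glue_bottle, cup_white from where it was at the start of the episode above 0.03 m).
It also fails if it takes over 58 s, if anything falls off the work surface, if the arm or the gripper's body presses on something with over 40 N, if the wrist force passes 120 N, or if a joint passes its speed limit or range.

## Working session

There is one attempt and no reset: what is moved stays moved. The work goes in short steps, Python scripts to look and compute and a tool call to move; the robot and the scene stay as the last step left them, time stands still between calls to the robot, and variables do not carry over. Pictures are saved under pics/ and viewed, about 8 in all and at most 12, crops included, and the job is handed in when it is done.

Besides the shell and the picture viewer there is one more tool, called after "Emit:" in YAML: its name, and indented under it one key for each argument. servo_tool: Moves the arm, as the interface text tells. Its arguments: {"type":"object","properties":{"rows":{"type":"array","items":{"type":"array","items":{"type":"number"}}}},"required":["rows"]}

```bash
ls; mkdir -p pics; python3 - <<'E'
from bench import *
import cv2
s=read_state();print(s)
for n in("scene","top"):
    d=get_image(n);cv2.imwrite(f"pics/{n}0.png",d["image"][:,:,::-1]);print(n,d["mtx"].tolist(),d["extrinsics"].round(4).tolist(),[k for k in d])
E
```

```text
pics
{'clock': 0.0, 'joints': array([-1.06242671e+00,  3.85561651e-01,  6.65964625e-03, -4.84490961e-04,
       -1.19397110e+00, -2.58611093e-01]), 'joint_vel': array([-0.00062035, -0.00042612, -0.00054619,  0.00115017,  0.00048252,
        0.00063834]), 'joint_efforts': array([ 1.01755500e-04, -3.92284691e+01,  1.88399649e+01,  4.18634623e+00,
       -4.65685269e-03, -4.54802318e-06]), 'position': array([ 154.3772079 , -605.08093248,  241.23384968]), 'ee_rot': array([-1.24466188e-01,  9.92223281e-01,  1.04721072e-03, -1.79721875e-04]), 'contact_force': array([-0.31201157,  0.03615747, -0.06647909]), 'wrist_torque': array([-0.01633956,  0.0516436 , -0.01824871]), 'gripper_width': 85.69626862504637}
scene [[494.4260814830335, 0.0, 320.2039181076239], [0.0, 494.4260814830335, 200.16047956828822], [0.0, 0.0, 1.0]] [[-0.6716, 0.552, -0.4942, -277.6038], [-0.7409, -0.503, 0.445, 767.4001], [-0.003, 0.665, 0.7468, 1189.3254], [0.0, 0.0, 0.0, 1.0]] ['image', 'mtx', 'extrinsics']
top [[503.6179833651581, 0.0, 327.8307299567422], [0.0, 503.6179833651581, 202.49396574705756], [0.0, 0.0, 1.0]] [[-0.0146, 0.9953, -0.0958, 334.2648], [-0.9999, -0.0142, 0.0048, 81.4401], [0.0034, 0.0959, 0.9954, 1598.1317], [0.0, 0.0, 0.0, 1.0]] ['image', 'mtx', 'extrinsics']
```

View pics/scene0.png

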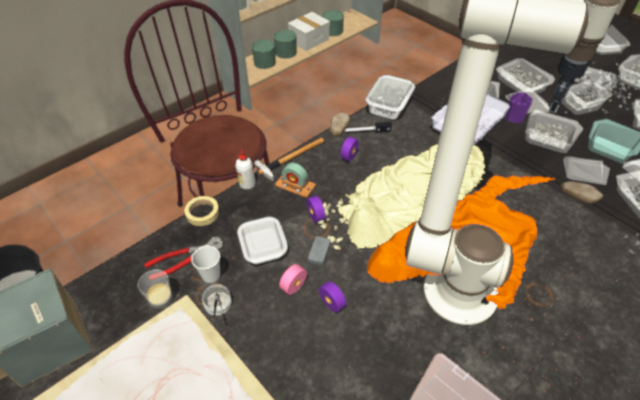

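View pics/top0.png

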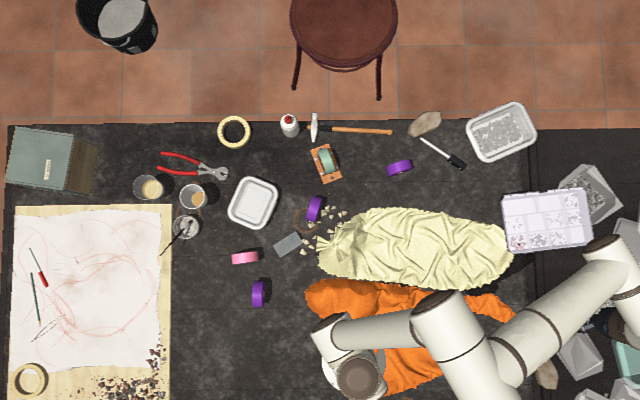

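The scene view shows the green wheel in its cradle at (294,176), with the bottle at (246,170) and the cup at (206,263). A rod with a black handle lies at (345–390,128). In the top view the wheel is at (327,160) and the rod runs (420,138)–(466,168). The purple and pink wheels are decoys. The grey block at (288,243) in the top view has no rod. I'll confirm with one enlarged crop.

```bash
python3 - <<'E'
import cv2,numpy as np
t=cv2.imread("pics/top0.png");s=cv2.imread("pics/scene0.png")
a=cv2.resize(t[110:190,290:480],None,fx=4,fy=4,interpolation=cv2.INTER_CUBIC)
b=cv2.resize(s[110:200,230:400],(760-340,270),interpolation=cv2.INTER_CUBIC)
c=cv2.resize(s[150:205,265:325],(340,270),interpolation=cv2.INTER_CUBIC)
cv2.imwrite("pics/crop1.png",np.vstack([a,np.hstack([b,c])]))
E
```

```text
(no output)
```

View pics/crop1.png

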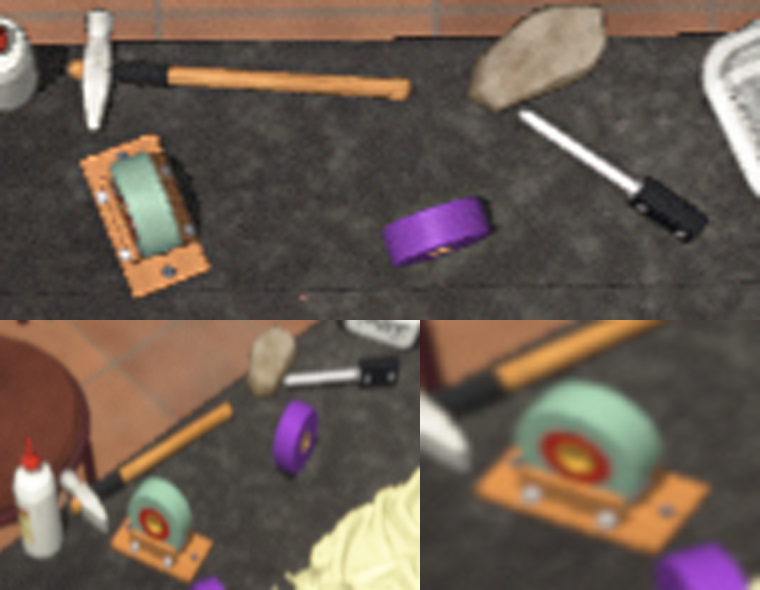

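The crop confirms it. The arbor has its tip at top px ≈(420,138) and its black grip at ≈(457,162). The green wheel at ≈(327,160) is the only one standing in a wooden cradle. The others are purple or pink, and the hammer at (315–392,128) has a wooden handle. Now I'll measure.

```bash
cat > h.py <<'E'
import cv2,numpy as np
from bench import *
def ray(d,p):
    K,E=d["mtx"],d["extrinsics"];v=np.linalg.solve(K,[p[0],p[1],1.])
    return E[:3,3],E[:3,:3]@(v*[1,-1,-1])
def onz(d,p,z):
    o,r=ray(d,p);return o+r*(z-o[2])/r[2]
def proj(d,P):
    c=d["extrinsics"][:3,:3].T@(np.array(P,float)-d["extrinsics"][:3,3]);u=d["mtx"]@(c*[1,-1,-1]);return u[:2]/u[2]
def tri(d1,p1,d2,p2):
    o1,r1=ray(d1,p1);o2,r2=ray(d2,p2);t=np.linalg.lstsq(np.c_[r1,-r2],o2-o1,rcond=None)[0]
    a,b=o1+r1*t[0],o2+r2*t[1];return (a+b)/2,np.linalg.norm(a-b)
def mask(img,lo,hi,roi):
    m=cv2.inRange(cv2.cvtColor(img,cv2.COLOR_RGB2HSV),lo,hi);k=np.zeros_like(m);x0,y0,x1,y1=roi;k[y0:y1,x0:x1]=1
    n,l,st,c=cv2.connectedComponentsWithStats(m*k);i=1+st[1:,4].argmax();return (l==i).astype(np.uint8)
def ends(m):
    y,x=np.nonzero(m);P=np.c_[x,y].astype(float);c=P.mean(0);v=np.linalg.svd(P-c)[2][0];s=(P-c)@v
    return c,v,c+v*(s.min()-.5),c+v*(s.max()+.5),len(P)
E
python3 - <<'E'
from h import *
np.set_printoptions(precision=1,suppress=True)
T,S=get_image("top"),get_image("scene")
for n,d,r in(("top",T,(415,132,460,165)),("scene",S,(340,120,377,135))):
    c,v,a,b,k=ends(mask(d["image"],(0,0,130),(180,70,255),r));print(n,"rod",a,b,k)
    A,B=onz(d,a,18),onz(d,b,18);print(A,B,np.linalg.norm(A-B))
for n,d,r in(("top",T,(445,145,475,175)),("scene",S,(370,118,395,138))):
    c,v,a,b,k=ends(mask(d["image"],(0,0,0),(180,255,38),r));print(n,"grip",c,k,onz(d,c,30),onz(d,a,30),onz(d,b,30))
for n,d,r in(("top",T,(300,135,350,190)),("scene",S,(270,155,325,205))):
    m=mask(d["image"],(5,110,100),(22,255,255),r)
    q=cv2.minAreaRect(cv2.findContours(m,0,1)[0][0]);bx=np.array([onz(d,p,13) for p in cv2.boxPoints(q)]);print(n,"cradle",m.sum(),bx[:,:2].tolist(),bx.mean(0))
    g=mask(d["image"],(50,25,60),(95,200,255),r);c,v,a,b,k=ends(g);print("wheel",c,a,b,k,onz(d,c,75)); globals()["w"+n]=g
g=wtop;q=cv2.minAreaRect(cv2.findContours(g,0,1)[0][0]);bx=np.array([onz(T,p,75) for p in cv2.boxPoints(q)]);print("wheel rect",bx)
E
```

```text
top rod [419.7 137.6] [449.3 157.4] 115
[ 690.6 -222.5   18. ] [ 625.  -314.8   18. ] 113.19197285441292
scene rod [374.6 127.1] [344.5 129.6] 107
[ 628.3 -317.1   18. ] [ 692.6 -226.3   18. ] 111.21987140770676
top grip [455.  164.4] 27 [ 600.1 -328.8   30. ] [ 607.9 -315.9   30. ] [ 590.9 -343.8   30. ]
scene grip [383.  128.3] 38 [ 594.  -323.7   30. ] [ 618.2 -322.1   30. ] [ 569.6 -325.4   30. ]
top cradle 381 [[657.1368783470407, 130.66272358085737], [681.1389453496176, 69.17749491732977], [568.0439313204262, 26.561372123634747], [544.3808268005739, 87.70947457826965]] [612.7  78.5  13. ]
wheel [326.2 160.5] [321.5 148.3] [330.8 172.6] 239 [610.1  77.4  75. ]
scene cradle 456 [[651.7653020051237, 135.2557978906924], [697.9054982462908, 69.22407710272057], [567.5657031483931, 24.81258698718318], [526.5851579774619, 90.48463079612054]] [611.   79.9  13. ]
wheel [295.6 170.9] [284.  164.9] [307.1 176.8] 300 [605.2  77.6  75. ]
wheel rect [[641.6 105.2  75. ]
 [652.3  75.8  75. ]
 [579.2  50.   75. ]
 [568.5  79.3  75. ]]
```

Emit:
servo_tool:
  rows:
    - [0.55,0,0,0,0,0,-8]
    - [0.55,0,0,0,0,0,-8]
    - [0.55,0,0,0,0,0,-8]
    - [0.55,0,0,0,0,0,-8]
    - [0.55,0,0,0,0,0,-8.3]
    - [0.55,-2,-0.9,0,0,0,0]
    - [0.55,-4,-1.8,0,0,0,0]
    - [0.55,-4,-1.8,0,0,0,0]
    - [0.55,-4,-1.8,0,0,0,0]
    - [0.55,-4,-1.8,0,0,0,0]
    - [0.55,-4,-1.8,0,0,0,0]
    - [0.55,-4,-1.8,0,0,0,0]

```text
clock: 1.4
position: [401.8, -460.2, 242.2]
ee_rot: [-0.459, 0.889, 0.0, -0.0]
contact_force: [0.2, -0.1, -0.2]
gripper_width: 47.2
```

Emit:
servo_tool:
  rows:
    - [0.55,-4,-1.8,0,0,0,0]
    - [0.55,-4,-1.8,0,0,0,0]
    - [0.55,-4,-1.8,0,0,0,0]
    - [0.55,-4,-1.8,0,0,0,0]
    - [0.55,-4,-1.8,0,0,0,0]
    - [0.55,-2,-0.9,0,0,0,0]
    - [0.55,0,0,3,0,0,0]
    - [0.55,0,0,3,0,0,0]
    - [0.55,0,0,3,0,0,0]
    - [0.55,0,0,0,0,0,0]
    - [0.55,0,0,0,0,0,0]
    - [0.55,0,0,0,0,0,0]

```text
clock: 2.6
position: [609.7, -340.0, 154.7]
ee_rot: [-0.459, 0.888, -0.002, 0.001]
contact_force: [-0.1, 0.1, -0.1]
gripper_width: 47.2
```

```bash
cat >> h.py <<'E'
from scipy.spatial.transform import Rotation as R
def plan(goal,axis_deg):
    """tool-frame shift (cm) and tool-z turn (deg) to put TCP at goal, tool x at yaw axis_deg"""
    s=read_state();M=R.from_quat(s["ee_rot"]).as_matrix();p=s["position"]
    yaw=np.degrees(np.arctan2(M[1,0],M[0,0]));dy=(axis_deg-yaw+180)%360-180
    a=np.radians(axis_deg);N=np.array([[np.cos(a),np.sin(a),0],[np.sin(a),-np.cos(a),0],[0,0,-1.]]).T.reshape(3,3).T
    Mg=np.c_[[np.cos(a),np.sin(a),0],[np.sin(a),-np.cos(a),0],[0,0,-1]]
    D=np.array(goal)-p
    print("t",s["clock"],"p",p.round(1),"yaw",yaw.round(2),"tiltz",M[:,2].round(4),"w",round(s["gripper_width"],1),"F",s["contact_force"].round(1),"M",s["wrist_torque"].round(2))
    print("turn z",-dy.round(2),"shift now-frame cm",(M.T@D/10).round(2),"shift goal-frame cm",(Mg.T@D/10).round(2))
E
sed -i '/N=np.array/s/;N=.*$//' h.py
python3 -c "
from h import *
plan([610,-339,18],234.6)"
```

```text
t 2.6 p [ 609.7 -340.   154.7] yaw -125.37 tiltz [ 0.0034 -0.0019 -1.    ] w 47.2 F [-0.1  0.1 -0.1] M [ 0.03  0.   -0.  ]
turn z 0.03 shift now-frame cm [-0.09  0.09 13.67] shift goal-frame cm [-0.1   0.04 13.67]
```

Emit:
servo_tool:
  rows:
    - [0.55,-0.1,0,2,0,0,0]
    - [0.55,0,0,3,0,0,0]
    - [0.55,0,0,3,0,0,0]
    - [0.55,0,0,2,0,0,0]
    - [0.55,0,0,1,0,0,0]
    - [0.55,0,0,1,0,0,0]
    - [0.55,0,0,0.7,0,0,0]
    - [0.55,0,0,0,0,0,0]
    - [0.55,0,0,0,0,0,0]

```text
clock: 3.5
position: [609.7, -338.7, 26.2]
ee_rot: [-0.459, 0.889, -0.001, 0.0]
contact_force: [0.1, -0.9, -0.2]
gripper_width: 47.2
```

```bash
python3 -c "
from h import *
plan([610,-339,18],234.6)
T,S=get_image('top')['image'],get_image('scene')['image']
cv2.imwrite('pics/grasp.png',np.hstack([cv2.resize(T[120:190,400:490,::-1],(400,311)),cv2.resize(S[90:160,320:410,::-1],(400,311))]))"
```

```text
t 3.5 p [ 609.7 -338.7   26.2] yaw -125.37 tiltz [ 1.4e-03 -6.0e-04 -1.0e+00] w 47.2 F [ 0.1 -0.9 -0.2] M [-0.02  0.   -0.05]
turn z 0.03 shift now-frame cm [ 0.01 -0.03  0.82] shift goal-frame cm [ 0.01 -0.04  0.82]
```

View pics/grasp.png

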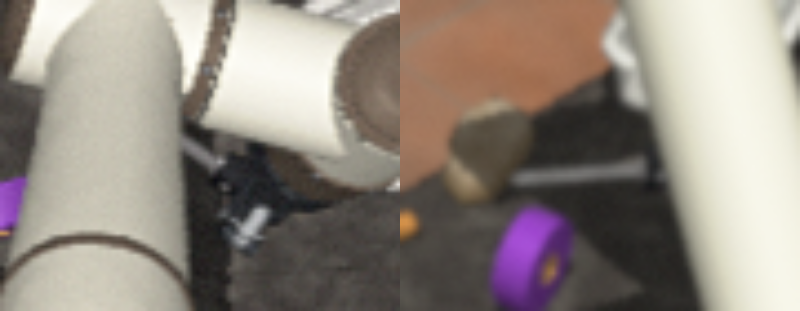

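The grip's centre is hidden by the arm in both views. The rod can still be seen at crop (205,150) leading into the gripper, with a finger at (250,215), so the arbor hasn't moved. I'll go down the last 8 mm and close.

Emit:
servo_tool:
  rows:
    - [0.55,0,0,0.4,0,0,0]
    - [0.55,0,0,0.3,0,0,0]
    - [0.55,0,0,0,0,0,0]
    - [0.55,0,0,0,0,0,0]
    - [0,0,0,0,0,0,0]
    - [0,0,0,0,0,0,0]
    - [0,0,0,0,0,0,0]
    - [0,0,0,0,0,0,0]
    - [0,0,0,0,0,0,0]
    - [0,0,0,0,0,0,0]
    - [0,0,0,0,0,0,0]

```text
clock: 4.7
position: [609.5, -338.6, 18.6]
ee_rot: [-0.459, 0.889, -0.0, 0.0]
contact_force: [0.9, 0.4, 1.5]
gripper_width: 19.2
```

```bash
python3 -c "
from h import *
plan([610,-339,18],234.6)"
```

```text
t 4.7 p [ 609.5 -338.6   18.6] yaw -125.38 tiltz [ 7.e-04 -3.e-04 -1.e+00] w 19.2 F [0.9 0.4 1.5] M [ 0.05 -0.11 -0.01]
turn z 0.02 shift now-frame cm [ 0.   -0.07  0.06] shift goal-frame cm [ 0.   -0.07  0.06]
```

Gripped: the width is 19.2 mm against a 20 mm grip. Next: lift, turn to the bore axis, and go to the pre-insertion point.

Emit:
servo_tool:
  rows:
    - [0,0,0,-1,0,0,0]
    - [0,0,0,-2,0,0,0]
    - [0,0,0,-3,0,0,0]
    - [0,0,0,-3,0,0,0]
    - [0,0,0,-2,0,0,0]
    - [0,0,0,-1,0,0,-7]
    - [0,0,0,0,0,0,-8]
    - [0,0,0,0,0,0,-8]
    - [0,0,0,0,0,0,-8]
    - [0,0,0,0,0,0,-8]
    - [0,0,0,0,0,0,-8]
    - [0,0,0,0,0,0,-8.4]

```text
clock: 5.9
position: [608.5, -338.3, 138.1]
ee_rot: [0.821, -0.571, -0.001, 0.0]
contact_force: [0.6, 0.6, -1.7]
gripper_width: 19.2
```

Emit:
servo_tool:
  rows:
    - [0,0,0,0,0,0,0]
    - [0,0,0,0,0,0,0]
    - [0,0,0,0,0,0,0]

```text
clock: 6.2
position: [609.0, -338.4, 138.3]
ee_rot: [0.819, -0.574, -0.0, 0.0]
contact_force: [0.7, -0.1, -1.8]
gripper_width: 18.9
```

```bash
python3 -c "
from h import *
plan([673,-91,140],290)"
```

```text
t 6.2 p [ 609.  -338.4  138.3] yaw -70.11 tiltz [-4.e-04  2.e-04 -1.e+00] w 18.9 F [ 0.7 -0.1 -1.8] M [ 0.   -0.01 -0.02]
turn z -0.11 shift now-frame cm [-21.09 -14.44  -0.17] shift goal-frame cm [-21.06 -14.48  -0.17]
```

Emit:
servo_tool:
  rows:
    - [0,-1,-0.7,0,0,0,0]
    - [0,-2.5,-1.7,0,0,0,0]
    - [0,-3,-2.1,0,0,0,0]
    - [0,-3,-2.1,0,0,0,0]
    - [0,-3,-2.1,0,0,0,0]
    - [0,-3,-2.1,0,0,0,0]
    - [0,-3,-2.1,0,0,0,0]
    - [0,-2,-1.1,0,0,0,0]
    - [0,-0.6,-0.4,0,0,0,0]
    - [0,0,0,0,0,0,0]
    - [0,0,0,0,0,0,0]
    - [0,0,0,0,0,0,0]

```text
clock: 7.4
position: [672.0, -92.1, 138.3]
ee_rot: [0.819, -0.574, -0.0, 0.0]
contact_force: [-0.2, -0.6, -1.3]
gripper_width: 19.1
```

```bash
python3 - <<'E'
from h import *
plan([673,-91,140],290)
T,S=get_image("top"),get_image("scene")
p=read_state()["position"];d=np.array([-.342,.94,0])
print("expected tip",(p+140*d).round(1))
for n,D in(("top",T),("scene",S)):
    print(n,"tip px",proj(D,p+140*d).round(1),"base px",proj(D,p+30*d).round(1))
a=cv2.resize(T["image"][110:190,290:410,::-1],(600,400)[:2]);cv2.imwrite("pics/pre.png",np.hstack([cv2.resize(T["image"][100:200,290:410,::-1],(400,333)),cv2.resize(S["image"][110:210,230:350,::-1],(400,333))]))
E
```

```text
t 7.4 p [672.  -92.1 138.3] yaw -70.08 tiltz [-2.e-04 -1.e-04 -1.e+00] w 19.1 F [-0.2 -0.6 -1.3] M [-0.01  0.05 -0.  ]
turn z -0.08 shift now-frame cm [-0.07 -0.13 -0.17] shift goal-frame cm [-0.07 -0.13 -0.17]
expected tip [624.1  39.4 138.3]
top tip px [339.  151.8] base px [373.8 138.7]
scene tip px [300.1 147.7] base px [316.6 127.5]
```

View pics/pre.png

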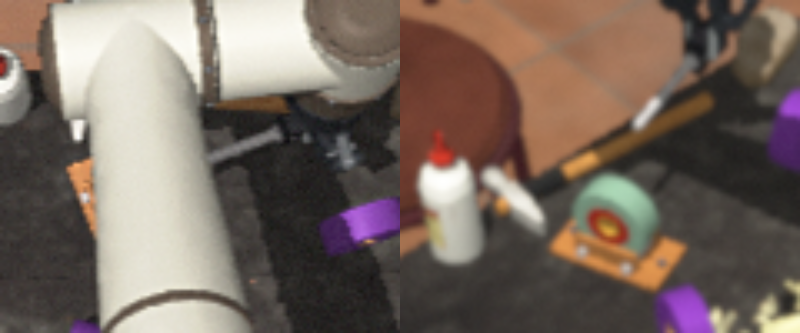

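The scene view shows the rod tip at px (300.2,148.1), against a predicted (300.1,147.7), so the arbor sits in the hand as modelled. The wheel's +y face with its red ring is in view at about (290,178). I'll fix the bore centre from that ring.

```bash
python3 - <<'E'
from h import *
S=get_image("scene");im=S["image"]
h=cv2.cvtColor(im,cv2.COLOR_RGB2HSV)
m=((cv2.inRange(h,(0,140,80),(6,255,255))|cv2.inRange(h,(172,140,80),(180,255,255))))
k=np.zeros_like(m);k[160:195,275:305]=1;m*=k
y,x=np.nonzero(m);hull=cv2.convexHull(np.c_[x,y].astype(np.float32));e=cv2.fitEllipse(np.c_[x,y][cv2.convexHull(np.c_[x,y].astype(np.int32),returnPoints=False)[:,0]].astype(np.float32));print(len(x),"bbox",x.min(),x.max(),y.min(),y.max(),"ellipse",e)
for a in(20.,):
  d=np.array([-np.sin(np.radians(a)),np.cos(np.radians(a)),0]);s=np.array([d[1],-d[0],0])
  for C in(np.array([611,78,50.]),):
    print("pred face px",proj(S,C+15*d))
    for c in (e[0],((x.min()+x.max())/2,(y.min()+y.max())/2)):
      o,r=ray(S,c);P=o+r*((C+15*d-o)@d)/(r@d);print("bore at",P,"lateral",(P-C)@s,"dz",P[2]-50)
E
```

```text
30 bbox 287 297 173 182 ellipse ((291.9314880371094, 177.51368713378906), (7.28457498550415, 12.321657180786133), 125.80375671386719)
pred face px [292.29776471 178.45183183]
bore at [606.95920878  92.49193886  53.75811631] lateral 1.1594333103583256 dz 3.7581163084410036
bore at [606.71171079  92.40185696  53.94608381] lateral 0.8960514580240657 dz 3.9460838139564203
```

Emit:
servo_tool:
  rows:
    - [0,0,-0.1,1,0,0,0]
    - [0,0,0,2,0,0,0]
    - [0,0,0,2,0,0,0]
    - [0,0,0,2,0,0,0]
    - [0,0,0,1,0,0,0]
    - [0,0,0,0.7,0,0,0]
    - [0,0,0,0,0,0,0]
    - [0,0,0,0,0,0,0]
    - [0,0,0,0,0,0,0]
    - [0,0,0,0,0,0,0]

```text
clock: 8.55
position: [673.7, -90.6, 52.3]
ee_rot: [0.819, -0.573, 0.001, -0.001]
contact_force: [0.2, 0.2, -1.5]
gripper_width: 19.3
```

```bash
python3 - <<'E'
from h import *
plan([673,-91,51],290)
p=read_state()["position"];print("lateral err",p@np.array([.94,.342,0])-601.6)
T,S=get_image("top"),get_image("scene");d=np.array([-.342,.94,0])
print("tip px",proj(S,p+140*d),proj(T,p+140*d))
cv2.imwrite("pics/pre2.png",np.hstack([cv2.resize(T["image"][120:190,310:390,::-1],(400,350)),cv2.resize(S["image"][135:205,265:345,::-1],(400,350))]))
E
```

```text
t 8.55 p [673.7 -90.6  52.3] yaw -69.98 tiltz [ 1.8e-03  1.0e-04 -1.0e+00] w 19.3 F [ 0.2  0.2 -1.5] M [ 0.04 -0.02  0.01]
turn z 0.02 shift now-frame cm [0.01 0.08 0.13] shift goal-frame cm [0.01 0.08 0.13]
lateral err 0.7308167444857645
tip px [300.28583291 167.17477551] [337.78057947 156.67044454]
```

View pics/pre2.png

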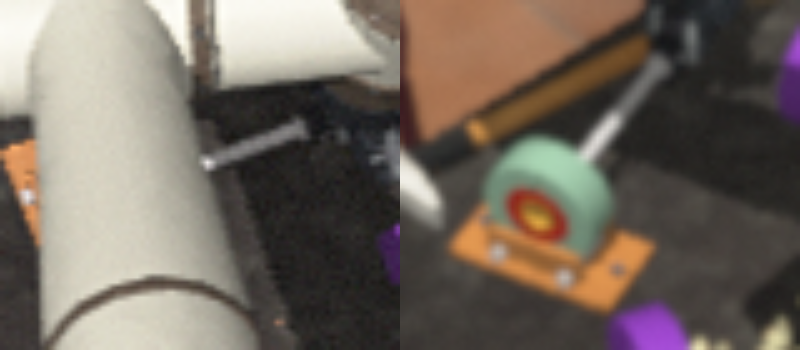

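The scene view shows the rod running from crop (660,60) to (585,160), where it passes behind the wheel. The ring centre is at about (540,208), so I'll check numerically that the rod's line meets it.

```bash
python3 - <<'E'
from h import *
S=get_image("scene");im=S["image"];p=read_state()["position"]
h=cv2.cvtColor(cv2.resize(im,None,fx=4,fy=4,interpolation=cv2.INTER_CUBIC),cv2.COLOR_RGB2HSV)
# ring: red, at 4x
m=(cv2.inRange(h,(0,150,70),(7,255,255))|cv2.inRange(h,(170,150,70),(180,255,255)))
k=np.zeros_like(m);k[4*165:4*190,4*280:4*304]=1;m*=k
c=max(cv2.findContours(m,0,1)[0],key=cv2.contourArea);e=cv2.fitEllipse(cv2.convexHull(c));rc=(np.array(e[0])+.5)/4-.5
print("ring",rc,np.array(e[1])/4,e[2],"ringarea",m.sum()/255/16)
d=np.array([-.342,.94,0]);C=np.array([611.5,78.2,50])
# predicted ring ellipse centre/size ~ circle r 16 for size check
s=np.array([.94,.342,0]);ths=np.linspace(0,6.28,40)
for r in(12,16,18):
  pe=cv2.fitEllipse(np.array([proj(S,C+15*d+r*(np.cos(t)*s+np.sin(t)*np.array([0,0,1]))) for t in ths],np.float32));print("pred",r,pe)
a,b=proj(S,p+30*d),proj(S,p+140*d);u=(b-a)/np.linalg.norm(b-a);n=np.array([-u[1],u[0]])
print("pred rod line: ring offset",(rc-a)@n,"C offset",(proj(S,C+15*d)-a)@n)
# measured rod
g=cv2.cvtColor(im,cv2.COLOR_RGB2GRAY).astype(float)
off=[]
for t in np.linspace(6,np.linalg.norm(b-a)*.8,12):
    q=np.arange(-5,5.01,.25);pts=(a+u*t)[None]+q[:,None]*n
    v=cv2.remap(g.astype(np.float32),pts[:,0].astype(np.float32)[:,None],pts[:,1].astype(np.float32)[:,None],1)[:,0];w=np.clip(v-np.median(v)-15,0,None);off.append((round(t,1),round(float((w*q).sum()/w.sum()),2)))
print(off)
z=np.array([0,0,1.])
print("n-px per mm lateral",(proj(S,C+s)-proj(S,C))@n,"z",(proj(S,C+z)-proj(S,C))@n)
E
```

```text
ring [291.89276123 177.67242432] [ 7.43906927 12.82269955] 126.99349975585938 ringarea 30.9375
pred 12 ((292.1553955078125, 178.3882598876953), (4.39573335647583, 7.492753982543945), 128.17323303222656)
pred 16 ((292.1606140136719, 178.37908935546875), (5.861151695251465, 9.990486145019531), 128.17340087890625)
pred 18 ((292.16375732421875, 178.37353515625), (6.593902111053467, 11.239410400390625), 128.17349243164062)
pred rod line: ring offset 0.25482719423631295 C offset -0.39642346154583663
[(np.float64(6.0), -0.25), (np.float64(7.3), -0.27), (np.float64(8.6), -0.26), (np.float64(9.9), -0.26), (np.float64(11.3), -0.22), (np.float64(12.6), -0.15), (np.float64(13.9), -0.08), (np.float64(15.2), -0.09), (np.float64(16.5), -0.05), (np.float64(17.8), -0.02), (np.float64(19.2), -0.03), (np.float64(20.5), -0.09)]
n-px per mm lateral 0.27463024258621505 z 0.14477566146169768
```

The rod's measured line matches the prediction within 0.3 px, and the ring lies about 1 mm from it, well inside the 5 mm play. I'll advance in steps and watch the forces.

Emit:
servo_tool:
  rows:
    - [0,0,0,0.1,0,0,0]
    - [0,-0.5,0,0,0,0,0]
    - [0,-0.7,0,0,0,0,0]
    - [0,-0.7,0,0,0,0,0]
    - [0,-0.7,0,0,0,0,0]
    - [0,-0.7,0,0,0,0,0]
    - [0,-0.7,0,0,0,0,0]
    - [0,-0.5,0,0,0,0,0]
    - [0,0,0,0,0,0,0]
    - [0,0,0,0,0,0,0]

```text
clock: 9.7
position: [657.9, -48.2, 50.4]
ee_rot: [0.819, -0.573, 0.0, -0.0]
contact_force: [-0.4, 0.0, -0.0]
gripper_width: 19.2
```

```bash
cat > st.py <<'E'
from h import *
plan([641,-1.5,51],290)
p=read_state()["position"];d=np.array([-.342,.94,0]);s=np.array([.94,.342,0]);print("lat",p@s-601.6,"tip axial",(p-[611.5,78.2,50])@d+140)
S=get_image("scene");im=S["image"]
h=cv2.cvtColor(cv2.resize(im,None,fx=4,fy=4,interpolation=cv2.INTER_CUBIC),cv2.COLOR_RGB2HSV)
m=(cv2.inRange(h,(0,150,70),(7,255,255))|cv2.inRange(h,(170,150,70),(180,255,255)));k=np.zeros_like(m);k[4*165:4*190,4*280:4*304]=1;m*=k
c=max(cv2.findContours(m,0,1)[0],key=cv2.contourArea);e=cv2.fitEllipse(cv2.convexHull(c));print("ring",(np.array(e[0])+.5)/4-.5)
E
python3 st.py
```

```text
t 9.7 p [657.9 -48.2  50.4] yaw -69.97 tiltz [ 2.e-04 -0.e+00 -1.e+00] w 19.2 F [-0.4  0.  -0. ] M [-0.01 -0.01  0.04]
turn z 0.03 shift now-frame cm [-4.97 -0.02 -0.06] shift goal-frame cm [-4.97 -0.01 -0.06]
lat 0.3037220920494974 tip axial 5.304758235726297
ring [291.88858032 177.6893158 ]
```

The ring hasn't moved and there's no axial force, so the tip is in the bore. Continuing.

Emit:
servo_tool:
  rows:
    - [0,-0.5,0,0,0,0,0]
    - [0,-0.7,0,0,0,0,0]
    - [0,-0.7,0,0,0,0,0]
    - [0,-0.7,0,0,0,0,0]
    - [0,-0.7,0,0,0,0,0]
    - [0,-0.6,0,0,0,0,0]
    - [0,-0.3,0,0,0,0,0]
    - [0,0,0,0,0,0,0]
    - [0,0,0,0,0,0,0]
    - [0,0,0,0,0,0,0]
    - [0,0,0,0,0,0,0]

```text
clock: 10.85
position: [643.5, -9.2, 50.3]
ee_rot: [0.819, -0.574, 0.0, -0.0]
contact_force: [-0.1, -0.4, -1.2]
gripper_width: 19.1
```

```bash
cat >> st.py <<'E'
import sys
T=get_image("top")
cv2.imwrite(f"pics/{sys.argv[1]}.png",np.hstack([cv2.resize(T["image"][110:190,300:400,::-1],(400,320)),cv2.resize(im[115:205,255:345,::-1],(400,400))[:320] if 0 else cv2.resize(im[110:200,240:352,::-1],(400,320))]))
E
python3 st.py ins
```

```text
t 10.85 p [643.5  -9.2  50.3] yaw -70.01 tiltz [ 0. -0. -1.] w 19.1 F [-0.1 -0.4 -1.2] M [-0.07 -0.04 -0.02]
turn z -0.01 shift now-frame cm [-0.81 -0.03 -0.07] shift goal-frame cm [-0.81 -0.03 -0.07]
lat 0.1413208746593 tip axial 46.920502001525136
ring [290.1506958  176.04963684]
```

View pics/ins.png

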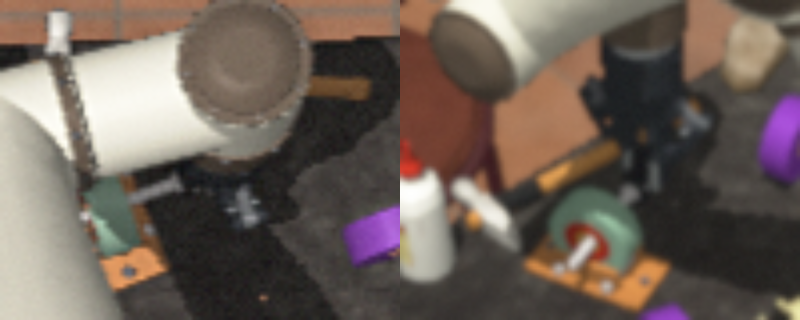

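The rod is through. In the scene crop the tip sticks out of the ring at (575,258), about 30 mm past the far face by kinematics. Now the lift, gently at first.

Emit:
servo_tool:
  rows:
    - [0,0,0,0,0,0,0]
    - [0,0,0,-0.2,0,0,0]
    - [0,0,0,-0.3,0,0,0]
    - [0,0,0,-0.3,0,0,0]
    - [0,0,0,-0.4,0,0,0]
    - [0,0,0,-0.4,0,0,0]
    - [0,0,0,-0.4,0,0,0]
    - [0,0,0,-0.4,0,0,0]
    - [0,0,0,-0.3,0,0,0]
    - [0,0,0,-0.3,0,0,0]
    - [0,0,0,0,0,0,0]
    - [0,0,0,0,0,0,0]

```text
clock: 12.15
position: [643.4, -8.9, 80.3]
ee_rot: [0.819, -0.574, -0.0, -0.0]
contact_force: [-0.6, 0.5, -2.1]
gripper_width: 18.9
```

```bash
python3 st.py lift1
```

```text
t 12.15 p [643.4  -8.9  80.3] yaw -69.99 tiltz [-1.e-04  1.e-04 -1.e+00] w 18.9 F [-0.6  0.5 -2.1] M [-0.11 -0.    0.03]
turn z 0.01 shift now-frame cm [-0.78 -0.03  2.93] shift goal-frame cm [-0.78 -0.03  2.93]
lat 0.1407571975105384 tip axial 47.23735788053909
ring [293.96237183 173.65501404]
```

View pics/lift1.png

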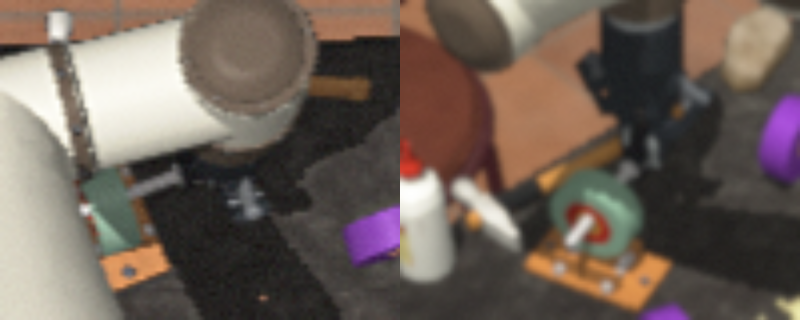

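The wheel is hanging level on the rod just above the cradle, with its centre at crop (590,220) and the tip at (572,240). I'll keep lifting.

Emit:
servo_tool:
  rows:
    - [0,0,0,-0.4,0,0,0]
    - [0,0,0,-0.7,0,0,0]
    - [0,0,0,-1,0,0,0]
    - [0,0,0,-1.2,0,0,0]
    - [0,0,0,-1.3,0,0,0]
    - [0,0,0,-1.3,0,0,0]
    - [0,0,0,-1.3,0,0,0]
    - [0,0,0,-1.2,0,0,0]
    - [0,0,0,-1.1,0,0,0]
    - [0,0,0,-0.8,0,0,0]
    - [0,0,0,-0.5,0,0,0]
    - [0,0,0,-0.2,0,0,0]

```text
clock: 13.45
position: [643.5, -8.9, 190.8]
ee_rot: [0.819, -0.574, 0.0, -0.0]
contact_force: [0.0, 0.0, -2.7]
gripper_width: 18.8
```

Emit:
servo_tool:
  rows:
    - [0,0,0,0,0,0,0]
    - [0,0,0,0,0,0,0]
    - [0,0,0,0,0,0,0]
    - [0,0,0,0,0,0,0]
    - [0,0,0,0,0,0,0]
    - [0,0,0,0,0,0,0]
    - [0,0,0,0,0,0,0]
    - [0,0,0,0,0,0,0]
    - [0,0,0,0,0,0,0]
    - [0,0,0,0,0,0,0]
    - [0,0,0,0,0,0,0]
    - [0,0,0,0,0,0,0]

```text
clock: 14.65
position: [643.4, -8.9, 190.3]
ee_rot: [0.819, -0.573, -0.0, -0.0]
contact_force: [-0.7, -0.5, -3.7]
gripper_width: 19.1
```

```bash
sed -i 's/im\[110:200,240:352/im[75:190,210:352/; s/4\*165:4\*190/4*110:4*190/' st.py; python3 st.py lift2
```

```text
t 14.65 p [643.4  -8.9 190.3] yaw -69.99 tiltz [ 0.  0. -1.] w 19.1 F [-0.7 -0.5 -3.7] M [-0.14 -0.04 -0.01]
turn z 0.01 shift now-frame cm [-0.78 -0.02 13.93] shift goal-frame cm [-0.78 -0.02 13.93]
lat 0.18746069083317707 tip axial 47.211672677398155
ring [290.59988403 146.58633423]
```

View pics/lift2.png

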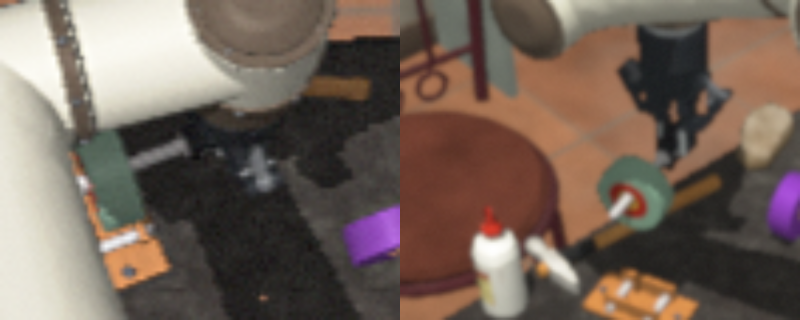

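The wheel hangs clear of the empty cradle with the tip out at crop (613,218), which is px ≈(285.6,153.3). The bottle and hammer are where they were. Last check is tilt and stillness, then I hand in.

```bash
python3 - <<'E'
from h import *
p=read_state()["position"];d=np.array([-.342,.94,0])
g=[]
for i in range(3):
    S=get_image("scene");g.append(ends(mask(S["image"],(50,25,50),(95,200,255),(270,120,325,175)))[0].round(2))
print("pred tip px",proj(S,p+140*d),"10mm lower",proj(S,p+140*d-[0,0,10]),"green centroids",g)
c,v,a,b,k=ends(mask(S["image"],(0,0,150),(180,60,255),(278,140,297,160)));print("tip part",a,b,k)
E
```

```text
pred tip px [284.49114884 152.24191668] 10mm lower [284.68226249 154.71880786] green centroids [array([295.37, 142.85]), array([295.33, 142.76]), array([295.34, 142.9 ])]
tip part [291.35111025 144.64348407] [284.01954506 152.69406708] 35
```

```bash
python3 -c "
from bench import *
print(job_done())"
```

```text
the job is handed in; nothing more can be done
None
```

I picked up the arbor by its grip, passed the rod through the green wheel's bore from the −y side, and lifted the wheel straight up about 14 cm. I handed in at about 15 s of the 58 s, still holding it there; no verdict is reported, so success is not confirmed.

Last checks before handing in:
- **Height:** the TCP was at z = 190 mm. That puts the wheel's centre at about 185 mm, inferred from the rod height and the bore play rather than measured.
- **Rod through the bore:** by kinematics the tip was about 32 mm past the far face. The last picture shows it sticking out.
- **Level and still:** the tip was within about 0.7 px of where a level rod would put it, roughly 1° of tilt. The wheel's image moved less than 0.15 px over three pictures.
- **Hanging free:** the last picture shows the wheel clear of the empty cradle, with no contact between gripper and wheel. The load at the wrist rose to about 3.7 N, against an expected 2.7 N; the force readings wandered by up to about 1 N.
- **Bystanders:** the glue bottle looked unmoved in the last picture. The paper cup was never approached and I did not look at it again.

One measurement disagreed. Before insertion, the bore height read from the wheel's red ring came out about 4 mm above the stated 50 mm. I put that down to where I had placed the wheel along the bore axis and used 50 mm, and the rod went in without the ring moving.

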